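# Make up two press-tool kits

### The arm

A 6-joint arm with a two-finger parallel gripper is mounted at the origin on the work surface. World frame = base frame: x ahead of the robot, y to its left, z up, the work surface at z = 0. Lengths are in m, angles in degrees, forces in N, time in s.
With the tool pointing down it reaches from about 0.275 to 0.85 m from the base axis. Payload 5.2 kg.
Tool frame: the origin (TCP) lies at the centre of the arm's flange, where the gripper is bolted on; the fingertips stand 173 mm ahead of it and the grasp point (between the pads) lies arm.pinch_z ahead of it (arm.pinch_z is the distance from the TCP to the grasp point, in m); z points along the fingers, y is the line along which they close (so a half turn about z gives the same grasp; the last joint's range is limited). The gripper opens to 85 mm and grips with 20 to 120 N. Pads are 22 mm wide; open, the fingers measure 114 mm over their backs; the gripper's body (76 mm by 85 mm) begins 54 mm behind the grasp point. The pads swing forward as they close: fully open they stand 13 mm farther back than shut.
Start: joints at [-88.568, 14.817, 87.949, -0, 77.235, -11.62], TCP at [0.124, -0.536, 0.405] pointing down, gripper open.
Joint ranges: [-179.93, 179.93], [-52.35, 119.4], [10.71, 147.94], [-69.91, 249.91], [12.55, 155.21], [-178.61, 178.61]. Speed limits (degrees/s): [147.25, 147.25, 180, 180, 180, 180].

### API

Orientations are given as [roll, pitch, yaw] about the fixed x, y, z axes, in that order (R = Rz(yaw) Ry(pitch) Rx(roll)).
In Python, from rig import status, capture, job, arm gives the robot as it stands.
- The arm moves only by the tool servo_tool, never from a script. Its argument "series" is a list of rows, each an object with "xyz": the shift along the tool's x, y, z in mm, a list of three; "yaw": the turn about the tool's z in degrees; "hand": the finger opening in mm, from 0 to 85.4. A call has 1 to 20 rows; each row is the pose to reach, as a shift and turn from the pose commanded when the call began, along the tool's axes at that moment; what a row does not reach only later rows make up. A row lasts 1/12 s, in which the tool goes at most 41.7 mm and 7.16 degrees, less where a joint would pass 70% of its speed; a pose out of reach is approached as far as the arm can. A call with a gripper value outside its range is refused whole. The fingers move at their own pace and stop on an object; the grip force is fixed at half the most. Time passes only in rows, so rows that repeat a pose let the fingers close. It gives the time, the measured TCP pose, the force, the opening and the grip force at its end, in the units of the state.
- status.observe(): the state, without advancing time (a new reading comes with each control period).
- capture(name): name is "scene" or "top" or "wrist"; returns a dict with "image" (480x640x3 uint8, red, green, blue), "K" (3x3 intrinsics, pixels), "R" (3x3) and "t" (3): a world point X has camera coordinates R X + t. Camera axes: x right, y down, z forward; pixel columns grow to the right and rows downward; lengths in m; the calibration is good to about 2 mm. The wrist camera is an equidistant fisheye: a pixel r from the principal point sees the ray r / f radians off the axis. A picture is of the moment at which its call begins. There is no depth.
- job.sign_off(): hands the job in; it is judged then, once.
The state is a dict: "time": time; "qpos": joint angles; "dq": joint speeds; "joint_torque": joint torques, N m; "tcp_pos": TCP position; "orientation": TCP orientation; "force": force on the tool from outside, world axes, zero at the start; "ft_torque": the same for the moment, N m; "width": finger opening in m; "grip_force": force on a finger pad.
Only numpy, scipy, OpenCV 4.12 (cv2) and the standard library are available. Lean on these libraries where they do the work, as an engineer would, in place of code of your own. Each camera call takes 0.05 s, during which the arm holds its last target. There are 200 camera calls.

### The job

Make up the two press-tool kits: in the long three-pocket tray stand the wide round anvil in the pocket next to the tray's carrying loop, the rivet setter in the middle pocket and the collar in the pocket farthest from the loop; in the short two-pocket tray stand the square block in the pocket next to the loop and the slot punch in the other. Every piece stands upright on the floor of its pocket, let go. Leave the small round anvil, the parts bin and the tumbler where they are.

Things in the scene. Friction and masses are not known exactly. Their poses are not given: they have to be found in the camera images.
- tray_long: Long low plywood kit tray with three pockets. Fixed. Outside 70 mm (its x) by 202 mm (its y); walls and dividers 4 mm thick, tops 14 mm above the bench, floor 4 mm thick. Three pockets in a row, 62 x 62 mm inside, centres at x = 0, y = +66 (next to the loop), 0 (middle) and -66 mm. Dark wire carrying loop (44 mm wide, 26 mm out, 12 mm high) on the +y end only. Origin: centre of underside; z up.
- tray_short: Short low plywood kit tray with two pockets. Fixed. Outside 70 mm (its x) by 136 mm (its y); walls and dividers 4 mm thick, tops 14 mm above the bench, floor 4 mm thick. Two pockets in a row, 62 x 62 mm inside, centres at x = 0, y = +33 (next to the loop) and -33 mm. Dark wire carrying loop (44 mm wide, 26 mm out, 12 mm high) on the +y end only. Origin: centre of underside; z up.
- anvil_wide: Wide round anvil: plain solid cylinder 48 mm in diameter, 44 mm high; about 0.6 kg. Bare steel, loose, stands upright at the start. Origin: centre of the underside, z up.
- anvil_small: Small round anvil, belongs to no kit and stays where it is: same form as the wide one but 30 mm in diameter, 44 mm high; about 0.24 kg. Bare steel, loose, stands upright at the start. Origin: centre of the underside, z up.
- setter: Rivet setter: round flange 36 mm in diameter and 10 mm thick (blackened) as its foot, with a bright stem 20 mm in diameter rising from its middle to 70 mm overall height; about 0.2 kg. Bare steel, loose, stands upright at the start. Origin: centre of the underside, z up.
- collar: Collar: thick ring, outer diameter 44 mm, through hole 24 mm, 44 mm high; about 0.36 kg. Bare steel, loose, stands upright at the start. Origin: centre of the underside, z up.
- slot_punch: Slot punch: oblong block 22 mm along its x, 44 mm along its y, 44 mm high, a dark slot along the top; about 0.3 kg. Bare steel, loose, stands upright at the start. Origin: centre of the underside, z up.
- square_block: Square block: 40 x 40 mm (sides along its x and y), 44 mm high; about 0.5 kg. Bare steel, loose, stands upright at the start. Origin: centre of the underside, z up.
- bin: Blue open plastic parts bin with rivets, 100 mm (x) by 130 mm (y), 65 mm high, loose, stands at the right of the work; leave alone. Origin: centre of the underside.
- tumbler: Blue drinking tumbler with black lid, 76 mm in diameter, 167 mm high, loose, stands at the left of the work; leave alone. Origin: centre of the underside.

How it is judged (in metres and radians):
At the end, for the whole second after the job is handed in: The five pieces stand in their named pockets: centre within 24 mm of the pocket centre along each tray axis, underside within 4 mm of the floor, upright within 0.12 rad, still, released. Small anvil, bin and tumbler within 30 mm of their start, upright within 0.2 rad (x of anvil_wide in the frame of tray_long between -0.024 and 0.024 m and y of anvil_wide in the frame of tray_long between 0.042 and 0.09 m and z of anvil_wide in the frame of tray_long between 0 and 0.008 m and angle between each of anvil_wide, setter, collar, square_block, slot_punch's own z axis and vertical below 0.12 rad and linear speed of each of anvil_wide, setter, collar, square_block, slot_punch below 0.02 m/s and angular speed of each of anvil_wide, setter, collar, square_block, slot_punch below 0.2 rad/s and contact force between the fingers and anvil_wide below 0.1 N and x of setter in the frame of tray_long between -0.024 and 0.024 m and y of setter in the frame of tray_long between -0.024 and 0.024 m and z of setter in the frame of tray_long between 0 and 0.008 m and contact force between the fingers and setter below 0.1 N and x of collar in the frame of tray_long between -0.024 and 0.024 m and y of collar in the frame of tray_long between -0.09 and -0.042 m and z of collar in the frame of tray_long between 0 and 0.008 m and contact force between the fingers and collar below 0.1 N and x of square_block in the frame of tray_short between -0.024 and 0.024 m and y of square_block in the frame of tray_short between 0.009 and 0.057 m and z of square_block in the frame of tray_short between 0 and 0.008 m and contact force between the fingers and square_block below 0.1 N and x of slot_punch in the frame of tray_short between -0.024 and 0.024 m and y of slot_punch in the frame of tray_short between -0.057 and -0.009 m and z of slot_punch in the frame of tray_short between 0 and 0.008 m and contact force between the fingers and slot_punch below 0.1 N and distance of each of anvil_small, bin, tumbler from where it was at the start of the episode below 0.03 m and angle between each of anvil_small, bin, tumbler's own z axis and vertical below 0.2 rad); the robot touches nothing.
It fails at once if the small anvil was moved or tipped (distance of anvil_small from where it was at the start of the episode above 0.03 m or angle between anvil_small's own z axis and vertical above 0.2 rad).
It fails at once if the parts bin was moved or tipped (distance of bin from where it was at the start of the episode above 0.03 m or angle between bin's own z axis and vertical above 0.2 rad).
It fails at once if the tumbler was moved or tipped (distance of tumbler from where it was at the start of the episode above 0.03 m or angle between tumbler's own z axis and vertical above 0.2 rad).
It also fails if it takes over 120 s, if anything falls off the work surface, if the arm or the gripper's body presses on something with over 40 N, if the wrist force passes 120 N, or if a joint passes its speed limit or range.

## Working session

There is one attempt and no reset: what is moved stays moved. The work goes in short steps, Python scripts to look and compute and a tool call to move; the robot and the scene stay as the last step left them, time stands still between calls to the robot, and variables do not carry over. Pictures are saved under pics/ and viewed, at most 14 in all, crops included, and the job is handed in when it is done.

Besides the shell and the picture viewer there is one more tool, called after ">>>" as name(argument=value, ...), one argument or row to a line, values as JSON. servo_tool: Moves the arm, as the interface text tells. Its arguments: {"type":"object","properties":{"series":{"type":"array"}},"required":["series"]}

```bash
mkdir -p pics; ls
python3 - <<'E'
from rig import status, capture, job, arm
import cv2
print(status.observe()); print(arm.pinch_z)
for n in ("scene","top"):
    c=capture(n); cv2.imwrite(f"pics/{n}0.png",c["image"][:,:,::-1]); print(n,c["K"],c["R"],c["t"])
E
```

```text
pics
{'time': 0.0, 'qpos': array([-8.85690726e+01,  1.48598886e+01,  8.80099588e+01,  2.54733036e-04,
        7.72341389e+01, -1.16201108e+01]), 'dq': array([ 0.04869976,  0.04471537,  0.01058137,  0.00455032, -0.03135627,
       -0.0940063 ]), 'joint_torque': array([ 1.12746889e-03, -4.46018386e+01, -2.90563202e+01, -2.48386485e-06,
        1.16881545e-02, -2.17680474e-05]), 'tcp_pos': array([ 0.1242139 , -0.53557923,  0.40387633]), 'orientation': array([-1.79898195e+02, -2.11883288e-02,  1.30509629e+01]), 'force': array([-0.01025785, -0.18040713, -0.1736953 ]), 'ft_torque': array([ 0.01313902, -0.04034381,  0.0162656 ]), 'grip_force': 0.0, 'width': 0.08566943792321079}
0.1547
scene [[588.10378537   0.         322.19262618]
 [  0.         588.10378537 240.01666685]
 [  0.           0.           1.        ]] [[-0.57593616  0.81743033  0.01025626]
 [ 0.44439537  0.32358831 -0.83534625]
 [-0.68615617 -0.47654828 -0.54962846]] [ 0.27607124 -0.17665895  1.73457647]
top [[496.42716067   0.         312.66746512]
 [  0.         496.42716067 240.34501662]
 [  0.           0.           1.        ]] [[-0.00899776 -0.99987623  0.01290616]
 [-0.99853315  0.00829505 -0.05350466]
 [ 0.05339098 -0.01336865 -0.99848419]] [-0.01083284  0.46658324  1.09600435]
```

View pics/scene0.png

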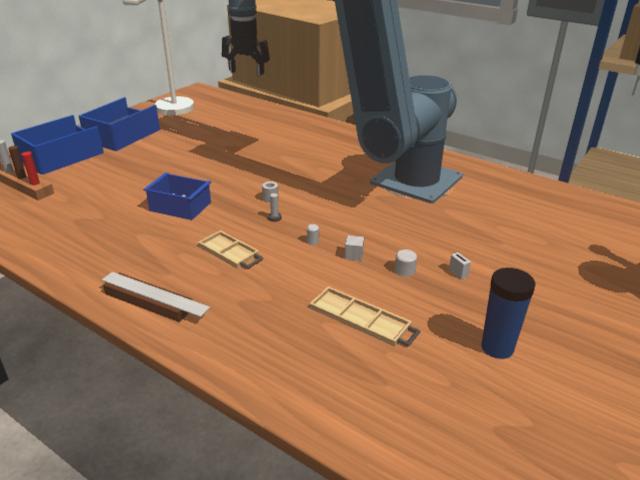

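View pics/top0.png

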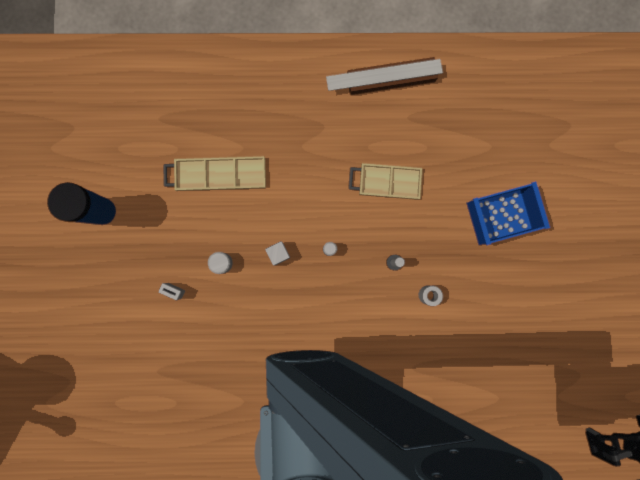

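The scene view shows the pieces left to right as collar (270,190), setter (274,208), small anvil (313,234), square block (354,247), wide anvil (405,263) and slot punch (460,265). In the top view the long tray is at (220,173) and the short tray at (391,181), both with the loop on the left (+y). The top-view pieces are slot punch (170,291), wide anvil (219,263), square (278,254), small anvil (330,249), setter (396,262) and collar (432,295).

```bash
cat > h.py <<'E'
import numpy as np, cv2
from rig import status, capture, arm
def ray(c,uv):
    d=c["R"].T@np.linalg.inv(c["K"])@np.array([uv[0],uv[1],1.]); return -c["R"].T@c["t"], d
def plane(c,uv,z):
    o,d=ray(c,uv); return o+d*(z-o[2])/d[2]
def blobs(m,a0,a1):
    cs,_=cv2.findContours(m.astype(np.uint8),cv2.RETR_EXTERNAL,cv2.CHAIN_APPROX_NONE)
    return [c for c in cs if a0<cv2.contourArea(c)<a1]
def hsv(c): return cv2.split(cv2.cvtColor(c["image"],cv2.COLOR_RGB2HSV).astype(int))
E
python3 - <<'E'
from h import *
for n in ("top","scene"):
    c=capture(n); H,S,V=hsv(c)
    roi=np.zeros(H.shape,bool)
    if n=="top": roi[130:320,130:460]=1
    else: roi[170:350,190:480]=1
    print(n)
    for b in blobs((S<60)&(V>80)&roi,40,1500):
        (x,y),wh,a=cv2.minAreaRect(b); print("steel",np.round([x,y,*wh,a],1),plane(c,(x,y),.022).round(4),plane(c,(x,y),.04).round(4))
        if n=="top":
            p=plane(c,(x,y),.022); q=cv2.boxPoints(((x,y),wh,a)); e=q[1]-q[0]; f=q[2]-q[1]
            print("   edge dirs deg",[round(float(np.degrees(np.arctan2(*(plane(c,np.array((x,y))+g,.044)-plane(c,(x,y),.044))[[1,0]]))),1) for g in(e,f)])
    for b in blobs((H>18)&(H<32)&(S>60)&(V>140)&roi,300,9000):
        r=cv2.minAreaRect(b); q=np.array([plane(c,p,.014) for p in cv2.boxPoints(r)])
        print("tray",np.round(r[0],1),q.mean(0).round(4),[(np.linalg.norm(d[:2]).round(4),np.degrees(np.arctan2(d[1],d[0])).round(1)) for d in(q[1]-q[0],q[2]-q[1])])
E
```

```text
top
steel [430.5 295.5  19.   23.   90. ] [ 0.3419 -0.2738  0.022 ] [ 0.3429 -0.2693  0.04  ]
   edge dirs deg [-90.6, 178.8]
steel [169.4 291.2  20.6  10.7  26.6] [0.3569 0.3006 0.022 ] [0.3577 0.2956 0.04  ]
   edge dirs deg [-26.4, -116.9]
steel [397.5 262.   10.6  12.   45. ] [ 0.4164 -0.2021  0.022 ] [ 0.4163 -0.1988  0.04  ]
   edge dirs deg [-45.9, -135.7]
steel [218.5 262.5  21.   21.   90. ] [0.4188 0.1932 0.022 ] [0.4186 0.19   0.04  ]
   edge dirs deg [-90.5, -179.9]
steel [329.5 248.5  13.   13.   26.6] [ 0.4476 -0.0518  0.022 ] [ 0.4469 -0.051   0.04  ]
   edge dirs deg [-27.2, -117.1]
steel [277.3 253.1  18.3  18.3  63.4] [0.4384 0.0636 0.022 ] [0.4379 0.0626 0.04  ]
   edge dirs deg [-63.9, -153.8]
tray [390.5 180.8] [ 0.5992 -0.1912  0.014 ] [(np.float64(0.0694), np.float64(-5.4)), (np.float64(0.1363), np.float64(-95.0))]
tray [219.3 172.8] [0.6197 0.1929 0.014 ] [(np.float64(0.2019), np.float64(-88.6)), (np.float64(0.0694), np.float64(-178.5))]
scene
steel [408.7 335.1  11.9  19.5  38.7] [0.6285 0.3106 0.022 ] [0.647  0.3186 0.04  ]
steel [197.5 308.8  20.2  12.6  20.6] [ 0.812  -0.0777  0.022 ] [ 0.8262 -0.0608  0.04  ]
steel [459.4 265.2  19.8  25.   10.3] [0.3539 0.2937 0.022 ] [0.3787 0.3021 0.04  ]
steel [405.5 262.4  20.3  25.7   5.7] [0.4169 0.1889 0.022 ] [0.4402 0.1997 0.04  ]
steel [353.8 247.3  17.1  23.6   5.2] [0.4342 0.0598 0.022 ] [0.4571 0.0736 0.04  ]
steel [312.5 234.   20.   11.   90. ] [ 0.4448 -0.0537  0.022 ] [ 0.4674 -0.0373  0.04  ]
steel [270.8 199.6  37.6  15.4  84.5] [ 0.3724 -0.2449  0.022 ] [ 0.3968 -0.2241  0.04  ]
steel [418.5 186.   32.   87.   90. ] [0.0666 0.0409 0.022 ] [0.0979 0.0551 0.04  ]
tray [385.4 327.7] [0.6281 0.2585 0.014 ] [(np.float64(0.0448), np.float64(-164.9)), (np.float64(0.0628), np.float64(90.1))]
tray [358.7 315.9] [0.629  0.1961 0.014 ] [(np.float64(0.0491), np.float64(-160.3)), (np.float64(0.0695), np.float64(94.4))]
```

```bash
cat >> h.py <<'E'
def go(x,y,z,yaw):
    s=status.observe(); r,p,w=s["orientation"]; a=np.radians(w); d=np.array([x,y,z])-s["tcp_pos"]
    print("t %.1f"%s["time"],"shift",(1000*np.array([d[0]*np.cos(a)+d[1]*np.sin(a), d[0]*np.sin(a)-d[1]*np.cos(a), -d[2]])).round(1),"turn",round(w-yaw,1),"| tcp",s["tcp_pos"].round(4),"yaw",round(w,1),"w",round(s["width"],4))
E
python3 -c "
from h import *
go(.342,-.2735,.33,91.5)"
```

```text
t 0.2 shift [ 271.3 -206.2   74.2] turn -78.4 | tcp [ 0.1242 -0.5357  0.4042] yaw 13.1 w 0.0854
```

>>> servo_tool(
  series=[
    {"xyz": [271,-206,74],"yaw": -78.5,"hand": 85},
    {"xyz": [271,-206,74],"yaw": -78.5,"hand": 85},
    {"xyz": [271,-206,74],"yaw": -78.5,"hand": 85},
    {"xyz": [271,-206,74],"yaw": -78.5,"hand": 85},
    {"xyz": [271,-206,74],"yaw": -78.5,"hand": 85},
    {"xyz": [271,-206,74],"yaw": -78.5,"hand": 85},
    {"xyz": [271,-206,74],"yaw": -78.5,"hand": 85},
    {"xyz": [271,-206,74],"yaw": -78.5,"hand": 85},
    {"xyz": [271,-206,74],"yaw": -78.5,"hand": 85},
    {"xyz": [271,-206,74],"yaw": -78.5,"hand": 85},
    {"xyz": [271,-206,74],"yaw": -78.5,"hand": 85},
    {"xyz": [271,-206,74],"yaw": -78.5,"hand": 85},
    {"xyz": [271,-206,74],"yaw": -78.5,"hand": 85},
    {"xyz": [271,-206,74],"yaw": -78.5,"hand": 85},
  ],
)

```text
time: 1.37
tcp_pos: [0.3416, -0.2741, 0.3307]
orientation: [-180.0, -0.0, 91.3]
force: [1.0, 0.4, -0.6]
width: 0.0852
grip_force: 0.0
```

Run:
```python
from h import *
c=capture("wrist"); cv2.imwrite("pics/w1.png",c["image"][:,:,::-1]); print(c["K"],c["R"],c["t"],-c["R"].T@c["t"])
go(.342,-.2735,.187,91.5)
```

```text
[[371.64829954   0.         326.27458866]
 [  0.         371.64829954 243.68395431]
 [  0.           0.           1.        ]] [[ 9.99721560e-01  2.35955167e-02  2.31075896e-04]
 [ 2.24655824e-02 -9.54751451e-01  2.96555162e-01]
 [ 7.21799231e-03 -2.96467398e-01 -9.55015698e-01]] [-0.33386002 -0.28553607  0.22533423] [ 0.33855533 -0.19793412  0.29995207]
t 1.4 shift [  0.6   0.5 143.7] turn -0.1 | tcp [ 0.3415 -0.2741  0.3307] yaw 91.4 w 0.085
```

View pics/w1.png

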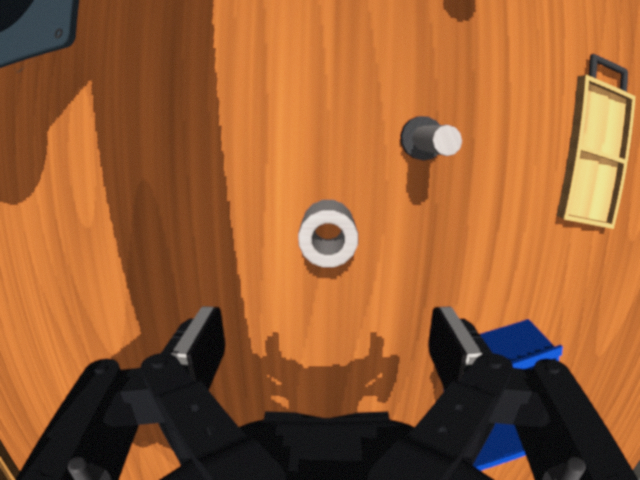

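The wrist view shows the collar's top ring at (328,239), centred between the finger pads (about 212 and 440). The setter's stem top is at (447,140) and the short tray is at right with its loop at (608,70).

```bash
cat >> h.py <<'E'
def wplane(c,uv,z):
    K=c["K"]; v=np.array([uv[0]-K[0,2],uv[1]-K[1,2]]); r=np.hypot(*v); th=r/K[0,0]
    d=c["R"].T@np.array([*(v/max(r,1e-9)*np.sin(th)),np.cos(th)]); o=-c["R"].T@c["t"]; return o+d*(z-o[2])/d[2]
E
python3 - <<'E'
from h import *
c=capture("wrist")
print(wplane(c,(328,239),.044),wplane(c,(447,140),.07),wplane(c,(599,152),.014))
E
```

```text
[ 0.34159785 -0.27392398  0.044     ] [ 0.41490684 -0.19894807  0.07      ] [ 0.59155958 -0.19165985  0.014     ]
```

>>> servo_tool(
  series=[
    {"xyz": [0,0,40],"yaw": 0,"hand": 85},
    {"xyz": [0,0,80],"yaw": 0,"hand": 85},
    {"xyz": [0,0,115],"yaw": 0,"hand": 85},
    {"xyz": [0,0,135],"yaw": 0,"hand": 85},
    {"xyz": [0,0,144],"yaw": 0,"hand": 85},
    {"xyz": [0,0,144],"yaw": 0,"hand": 85},
    {"xyz": [0,0,144],"yaw": 0,"hand": 20},
    {"xyz": [0,0,144],"yaw": 0,"hand": 20},
    {"xyz": [0,0,144],"yaw": 0,"hand": 20},
    {"xyz": [0,0,144],"yaw": 0,"hand": 20},
    {"xyz": [0,0,144],"yaw": 0,"hand": 20},
    {"xyz": [0,0,144],"yaw": 0,"hand": 20},
    {"xyz": [0,0,144],"yaw": 0,"hand": 20},
    {"xyz": [0,0,144],"yaw": 0,"hand": 20},
  ],
)

```text
time: 2.63
tcp_pos: [0.3422, -0.2745, 0.1884]
orientation: [179.9, 0.2, 91.5]
force: [-0.1, 1.0, 7.2]
width: 0.0419
grip_force: 60.8
```

Run:
```python
from h import *
print(status.observe()["grip_force"]);go(.621,.127,.295,91.5)
```

```text
60.82957631908357
t 2.6 shift [ 393.8  289.5 -106.6] turn 0.0 | tcp [ 0.3422 -0.2745  0.1884] yaw 91.5 w 0.0419
```

>>> servo_tool(
  series=[
    {"xyz": [0,0,-30],"yaw": 0,"hand": 20},
    {"xyz": [0,0,-70],"yaw": 0,"hand": 20},
    {"xyz": [0,0,-107],"yaw": 0,"hand": 20},
    {"xyz": [20,15,-107],"yaw": 0,"hand": 20},
    {"xyz": [50,37,-107],"yaw": 0,"hand": 20},
    {"xyz": [80,59,-107],"yaw": 0,"hand": 20},
    {"xyz": [110,81,-107],"yaw": 0,"hand": 20},
    {"xyz": [140,103,-107],"yaw": 0,"hand": 20},
    {"xyz": [170,125,-107],"yaw": 0,"hand": 20},
    {"xyz": [200,147,-107],"yaw": 0,"hand": 20},
    {"xyz": [230,169,-107],"yaw": 0,"hand": 20},
    {"xyz": [260,191,-107],"yaw": 0,"hand": 20},
    {"xyz": [290,213,-107],"yaw": 0,"hand": 20},
    {"xyz": [320,235,-107],"yaw": 0,"hand": 20},
    {"xyz": [350,257,-107],"yaw": 0,"hand": 20},
    {"xyz": [375,276,-107],"yaw": 0,"hand": 20},
    {"xyz": [390,287,-107],"yaw": 0,"hand": 20},
    {"xyz": [394,290,-107],"yaw": 0,"hand": 20},
    {"xyz": [394,290,-107],"yaw": 0,"hand": 20},
    {"xyz": [394,290,-107],"yaw": 0,"hand": 20},
  ],
)

```text
time: 4.3
tcp_pos: [0.6203, 0.1276, 0.2934]
orientation: [-179.9, 0.0, 91.6]
force: [-1.3, 0.2, -4.7]
width: 0.0415
grip_force: 63.7
```

Run:
```python
from h import *
c=capture("wrist"); cv2.imwrite("pics/w2.png",c["image"][:,:,::-1])
go(.621,.127,.1935,91.5)
H,S,V=hsv(c)
for b in blobs((H>18)&(H<32)&(S>60)&(V>140),800,90000):
    r=cv2.minAreaRect(b); print(r); print(cv2.boundingRect(b),wplane(c,r[0],.014))
```

```text
t 4.3 shift [ -0.    0.9 100. ] turn 0.0 | tcp [0.6201 0.127  0.2935] yaw 91.5 w 0.0416
((351.5, 241.0), (68.0, 39.0), 90.0)
(332, 207, 40, 69) [0.63624241 0.12878778 0.014     ]
((313.4293518066406, 233.30874633789062), (54.68122863769531, 32.69266891479492), 88.15238952636719)
(297, 206, 34, 56) [0.60951193 0.13361196 0.014     ]
((329.4999694824219, 146.99996948242188), (283.99993896484375, 104.99998474121094), 90.0)
(277, 5, 106, 285) [0.61889934 0.19337936 0.014     ]
```

View pics/w2.png

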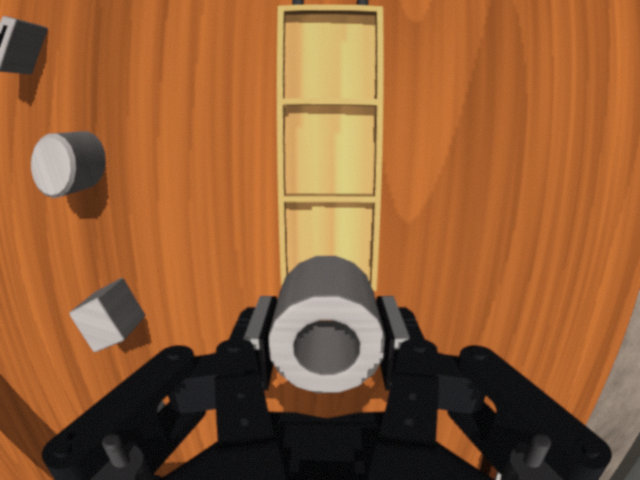

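The collar is held upright over the tray's near pocket, with the tray at x 277–383 px. The tray centre agrees with the top view to within 1 mm.

>>> servo_tool(
  series=[
    {"xyz": [0,0,35],"yaw": 0,"hand": 20},
    {"xyz": [0,0,65],"yaw": 0,"hand": 20},
    {"xyz": [0,0,85],"yaw": 0,"hand": 20},
    {"xyz": [0,0,95],"yaw": 0,"hand": 20},
    {"xyz": [0,0,99],"yaw": 0,"hand": 20},
    {"xyz": [0,0,101],"yaw": 0,"hand": 20},
    {"xyz": [0,0,101],"yaw": 0,"hand": 20},
    {"xyz": [0,0,101],"yaw": 0,"hand": 60},
    {"xyz": [0,0,101],"yaw": 0,"hand": 75},
    {"xyz": [0,0,101],"yaw": 0,"hand": 75},
    {"xyz": [0,0,101],"yaw": 0,"hand": 75},
    {"xyz": [0,0,101],"yaw": 0,"hand": 75},
    {"xyz": [0,0,80],"yaw": 0,"hand": 75},
    {"xyz": [0,0,45],"yaw": 0,"hand": 85},
    {"xyz": [0,0,5],"yaw": 0,"hand": 85},
    {"xyz": [0,0,0],"yaw": 0,"hand": 85},
    {"xyz": [0,0,0],"yaw": 0,"hand": 85},
  ],
)

```text
time: 5.77
tcp_pos: [0.6221, 0.128, 0.298]
orientation: [179.5, 0.0, 91.6]
force: [-0.3, 0.1, -0.6]
width: 0.0854
grip_force: 0.0
```

Run:
```python
from h import *
c=capture("wrist"); cv2.imwrite("pics/w3.png",c["image"][:,:,::-1])
go(.4165,.1915,.295,91.5)
```

```text
t 5.8 shift [  69.2 -202.9    0.4] turn 0.1 | tcp [0.6212 0.1279 0.2954] yaw 91.6 w 0.0848
```

View pics/w3.png

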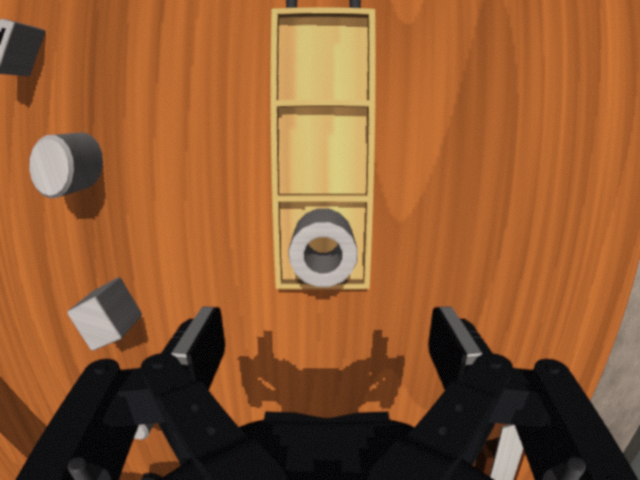

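The collar stands in the far pocket, with its top ring at (322,255) and the pocket spanning 278–368 px. Next is the wide anvil.

>>> servo_tool(
  series=[
    {"xyz": [10,-30,0],"yaw": 0,"hand": 85},
    {"xyz": [23,-68,0],"yaw": 0,"hand": 85},
    {"xyz": [36,-106,0],"yaw": 0,"hand": 85},
    {"xyz": [49,-144,0],"yaw": 0,"hand": 85},
    {"xyz": [60,-180,0],"yaw": 0,"hand": 85},
    {"xyz": [68,-200,10],"yaw": 0,"hand": 85},
    {"xyz": [69,-202,30],"yaw": 0,"hand": 85},
    {"xyz": [69,-202,60],"yaw": 0,"hand": 85},
    {"xyz": [69,-202,85],"yaw": 0,"hand": 85},
    {"xyz": [69,-202,101],"yaw": 0,"hand": 85},
    {"xyz": [69,-202,107],"yaw": 0,"hand": 85},
    {"xyz": [69,-202,107],"yaw": 0,"hand": 85},
    {"xyz": [69,-202,107],"yaw": 0,"hand": 25},
    {"xyz": [69,-202,107],"yaw": 0,"hand": 25},
    {"xyz": [69,-202,107],"yaw": 0,"hand": 25},
    {"xyz": [69,-202,107],"yaw": 0,"hand": 25},
    {"xyz": [69,-202,107],"yaw": 0,"hand": 25},
    {"xyz": [69,-202,107],"yaw": 0,"hand": 25},
    {"xyz": [69,-202,107],"yaw": 0,"hand": 25},
  ],
)

```text
time: 7.4
tcp_pos: [0.4178, 0.1914, 0.1881]
orientation: [179.8, -0.0, 91.6]
force: [-0.3, 0.0, 6.3]
width: 0.0462
grip_force: 61.3
```

Run:
```python
from h import *
print(status.observe()["grip_force"]);go(.618,.259,.28,91.5)
```

```text
61.30602825433016
t 7.4 shift [ 62.1 201.9 -91.9] turn 0.1 | tcp [0.4178 0.1914 0.1881] yaw 91.6 w 0.0462
```

>>> servo_tool(
  series=[
    {"xyz": [0,0,-25],"yaw": 0,"hand": 25},
    {"xyz": [0,0,-60],"yaw": 0,"hand": 25},
    {"xyz": [0,0,-92],"yaw": 0,"hand": 25},
    {"xyz": [8,25,-92],"yaw": 0,"hand": 25},
    {"xyz": [17,55,-92],"yaw": 0,"hand": 25},
    {"xyz": [27,88,-92],"yaw": 0,"hand": 25},
    {"xyz": [37,121,-92],"yaw": 0,"hand": 25},
    {"xyz": [47,154,-92],"yaw": 0,"hand": 25},
    {"xyz": [56,182,-92],"yaw": 0,"hand": 25},
    {"xyz": [61,198,-92],"yaw": 0,"hand": 25},
    {"xyz": [62,202,-92],"yaw": 0,"hand": 25},
    {"xyz": [62,202,-92],"yaw": 0,"hand": 25},
    {"xyz": [62,202,-92],"yaw": 0,"hand": 25},
    {"xyz": [62,202,-92],"yaw": 0,"hand": 25},
  ],
)

```text
time: 8.57
tcp_pos: [0.616, 0.2584, 0.2782]
orientation: [-179.9, 0.0, 91.6]
force: [-0.4, -0.0, -6.0]
width: 0.0461
grip_force: 64.9
```

Run:
```python
from h import *
c=capture("wrist"); cv2.imwrite("pics/w4.png",c["image"][:,:,::-1])
go(.618,.259,.192,91.5)
```

```text
t 8.6 shift [ 0.5  1.9 86.6] turn 0.1 | tcp [0.6161 0.2585 0.2786] yaw 91.6 w 0.0462
```

View pics/w4.png

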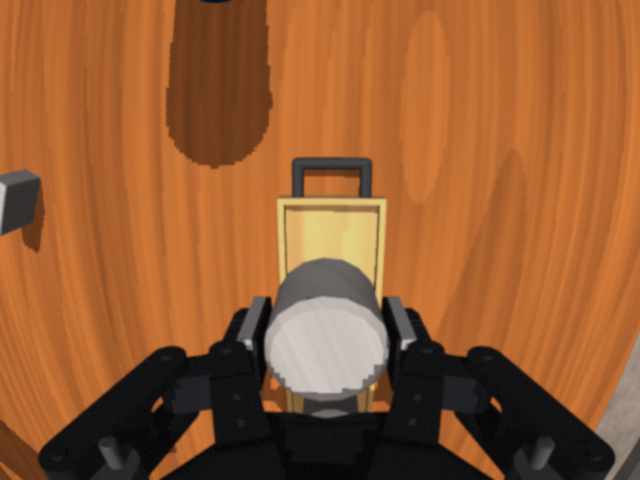

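The wide anvil is held centred at (326,345), over the loop pocket, with the loop at (331,178) just beyond. Lowering.

>>> servo_tool(
  series=[
    {"xyz": [0,2,30],"yaw": 0,"hand": 25},
    {"xyz": [0,2,55],"yaw": 0,"hand": 25},
    {"xyz": [0,2,73],"yaw": 0,"hand": 25},
    {"xyz": [0,2,82],"yaw": 0,"hand": 25},
    {"xyz": [0,2,86],"yaw": 0,"hand": 25},
    {"xyz": [0,2,87.5],"yaw": 0,"hand": 25},
    {"xyz": [0,2,87.5],"yaw": 0,"hand": 25},
    {"xyz": [0,2,87.5],"yaw": 0,"hand": 60},
    {"xyz": [0,2,87.5],"yaw": 0,"hand": 75},
    {"xyz": [0,2,87.5],"yaw": 0,"hand": 75},
    {"xyz": [0,2,87.5],"yaw": 0,"hand": 75},
    {"xyz": [0,2,87.5],"yaw": 0,"hand": 75},
    {"xyz": [0,2,65],"yaw": 0,"hand": 80},
    {"xyz": [0,2,30],"yaw": 0,"hand": 85},
    {"xyz": [0,2,-10],"yaw": 0,"hand": 85},
    {"xyz": [0,2,-16],"yaw": 0,"hand": 85},
    {"xyz": [0,2,-16],"yaw": 0,"hand": 85},
    {"xyz": [0,2,-16],"yaw": 0,"hand": 85},
  ],
)

```text
time: 10.12
tcp_pos: [0.6193, 0.2588, 0.295]
orientation: [179.9, -0.0, 91.6]
force: [0.6, -0.3, 0.0]
width: 0.0849
grip_force: 0.0
```

Run:
```python
from h import *
c=capture("wrist"); cv2.imwrite("pics/w5.png",c["image"][:,:,::-1])
H,S,V=hsv(c)
for b in blobs((S<60)&(V>150),300,20000):
    r=cv2.minAreaRect(b); print(np.round(r[0],0),wplane(c,r[0],.048).round(4))
c=capture("top"); H,S,V=hsv(c); roi=np.zeros(H.shape,bool); roi[130:320,130:460]=1
for b in blobs((S<60)&(V>80)&roi,40,1500):
    x=cv2.minAreaRect(b)[0]; print(np.round(x,1),plane(c,x,.026).round(4))
go(.356,.297,.295,66)
```

```text
[140. 448.] [0.4461 0.0595 0.048 ]
[622. 356.] [0.8973 0.1649 0.048 ]
[326. 258.] [0.6184 0.2588 0.048 ]
[  8. 202.] [0.366  0.2954 0.048 ]
[399.5 261.5] [ 0.4174 -0.2058  0.026 ]
[330.  248.5] [ 0.4474 -0.0527  0.026 ]
[277.3 253.1] [0.4383 0.0634 0.026 ]
[139.  277.5] [0.3875 0.3659 0.026 ]
[187.1 170.3] [0.6235 0.2621 0.026 ]
[245.5 169. ] [0.6255 0.1329 0.026 ]
[138.7 187.1] [0.5867 0.3686 0.026 ]
t 10.2 shift [  45.5 -261.6   -2.3] turn 25.6 | tcp [0.6187 0.2586 0.2927] yaw 91.6 w 0.085
```

The wide anvil's top centre measures (0.618, 0.259), which is in its pocket. Next is the setter.

Run:
```python
from h import *
go(.4155,-.199,.293,91.5)
```

```text
t 10.2 shift [-4.519e+02 -2.155e+02 -3.000e-01] turn 0.1 | tcp [0.6187 0.2586 0.2927] yaw 91.6 w 0.085
```

>>> servo_tool(
  series=[
    {"xyz": [-20,-10,0],"yaw": 0,"hand": 85},
    {"xyz": [-55,-26,0],"yaw": 0,"hand": 85},
    {"xyz": [-92,-44,0],"yaw": 0,"hand": 85},
    {"xyz": [-129,-61,0],"yaw": 0,"hand": 85},
    {"xyz": [-166,-79,0],"yaw": 0,"hand": 85},
    {"xyz": [-203,-97,0],"yaw": 0,"hand": 85},
    {"xyz": [-240,-114,0],"yaw": 0,"hand": 85},
    {"xyz": [-277,-132,0],"yaw": 0,"hand": 85},
    {"xyz": [-314,-150,0],"yaw": 0,"hand": 85},
    {"xyz": [-351,-167,0],"yaw": 0,"hand": 85},
    {"xyz": [-388,-185,0],"yaw": 0,"hand": 85},
    {"xyz": [-420,-200,0],"yaw": 0,"hand": 85},
    {"xyz": [-442,-211,0],"yaw": 0,"hand": 85},
    {"xyz": [-451,-215,0],"yaw": 0,"hand": 85},
    {"xyz": [-452,-215,0],"yaw": 0,"hand": 85},
    {"xyz": [-452,-215,0],"yaw": 0,"hand": 85},
  ],
)

```text
time: 11.55
tcp_pos: [0.4165, -0.1987, 0.2937]
orientation: [-179.9, -0.1, 91.5]
force: [-0.3, 0.2, 0.7]
width: 0.085
grip_force: 0.0
```

Run:
```python
from h import *
c=capture("wrist")
H,S,V=hsv(c)
for b in blobs((S<60)&(V>150),300,20000):
    r=cv2.minAreaRect(b); print(np.round(r[0],0),np.round(r[1]),wplane(c,r[0],.070).round(4))
go(.4155,-.199,.200,91.5)
```

```text
[327. 272.] [32. 32.] [ 0.4151 -0.1985  0.07  ]
[386.  21.] [45. 39.] [ 0.442  -0.0609  0.07  ]
t 11.6 shift [-0.9 -1.3 93.9] turn 0.0 | tcp [ 0.4168 -0.198   0.2939] yaw 91.5 w 0.0852
```

>>> servo_tool(
  series=[
    {"xyz": [0,-1,30],"yaw": 0,"hand": 85},
    {"xyz": [0,-1,60],"yaw": 0,"hand": 85},
    {"xyz": [0,-1,85],"yaw": 0,"hand": 85},
    {"xyz": [0,-1,93],"yaw": 0,"hand": 85},
    {"xyz": [0,-1,93],"yaw": 0,"hand": 85},
    {"xyz": [0,-1,93],"yaw": 0,"hand": 50},
    {"xyz": [0,-1,93],"yaw": 0,"hand": 5},
    {"xyz": [0,-1,93],"yaw": 0,"hand": 5},
    {"xyz": [0,-1,93],"yaw": 0,"hand": 5},
    {"xyz": [0,-1,93],"yaw": 0,"hand": 5},
    {"xyz": [0,-1,93],"yaw": 0,"hand": 5},
    {"xyz": [0,-1,93],"yaw": 0,"hand": 5},
    {"xyz": [0,-1,93],"yaw": 0,"hand": 5},
    {"xyz": [0,-1,93],"yaw": 0,"hand": 5},
    {"xyz": [0,-1,93],"yaw": 0,"hand": 5},
  ],
)

```text
time: 12.85
tcp_pos: [0.416, -0.1991, 0.2026]
orientation: [179.9, 0.1, 91.5]
force: [0.0, 1.7, 6.5]
width: 0.0187
grip_force: 58.3
```

Run:
```python
from h import *
print(status.observe()["grip_force"]);go(.620,.193,.31,91.5)
```

```text
58.28744888305664
t 12.8 shift [ 386.5  214.4 -107.4] turn 0.0 | tcp [ 0.416  -0.1991  0.2026] yaw 91.5 w 0.0187
```

>>> servo_tool(
  series=[
    {"xyz": [0,0,-30],"yaw": 0,"hand": 5},
    {"xyz": [0,0,-70],"yaw": 0,"hand": 5},
    {"xyz": [0,0,-105],"yaw": 0,"hand": 5},
    {"xyz": [20,11,-107],"yaw": 0,"hand": 5},
    {"xyz": [50,28,-107],"yaw": 0,"hand": 5},
    {"xyz": [82,45,-107],"yaw": 0,"hand": 5},
    {"xyz": [114,63,-107],"yaw": 0,"hand": 5},
    {"xyz": [146,81,-107],"yaw": 0,"hand": 5},
    {"xyz": [178,99,-107],"yaw": 0,"hand": 5},
    {"xyz": [210,116,-107],"yaw": 0,"hand": 5},
    {"xyz": [242,134,-107],"yaw": 0,"hand": 5},
    {"xyz": [274,152,-107],"yaw": 0,"hand": 5},
    {"xyz": [306,170,-107],"yaw": 0,"hand": 5},
    {"xyz": [338,188,-107],"yaw": 0,"hand": 5},
    {"xyz": [365,203,-107],"yaw": 0,"hand": 5},
    {"xyz": [381,212,-107],"yaw": 0,"hand": 5},
    {"xyz": [387,215,-107],"yaw": 0,"hand": 5},
    {"xyz": [387,215,-107],"yaw": 0,"hand": 5},
    {"xyz": [387,215,-107],"yaw": 0,"hand": 5},
    {"xyz": [387,215,-107],"yaw": 0,"hand": 5},
  ],
)

```text
time: 14.52
tcp_pos: [0.6196, 0.1926, 0.3084]
orientation: [-179.9, 0.0, 91.5]
force: [0.5, -0.4, -2.2]
width: 0.0182
grip_force: 59.2
```

Run:
```python
from h import *
c=capture("wrist"); cv2.imwrite("pics/w6.png",c["image"][:,:,::-1])
go(.620,.193,.206,91.5)
```

```text
t 14.6 shift [  0.5   0.3 102.6] turn -0.0 | tcp [0.6197 0.1925 0.3086] yaw 91.5 w 0.0185
```

View pics/w6.png

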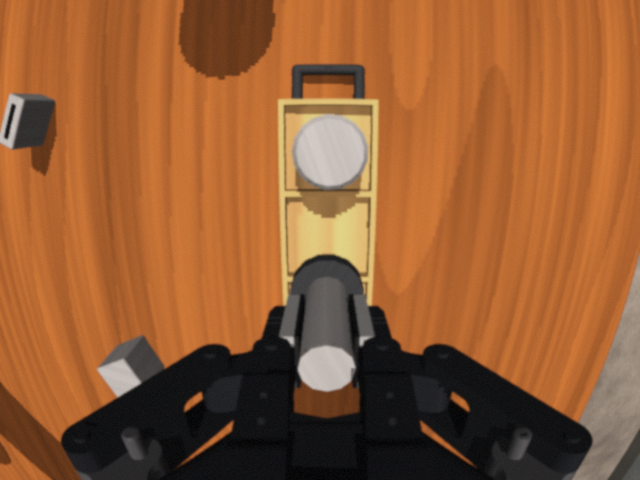

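The wide anvil sits inside the loop pocket at (330,150). The setter is held upright at (327,360) over the middle pocket. Lowering.

>>> servo_tool(
  series=[
    {"xyz": [0,0,35],"yaw": 0,"hand": 5},
    {"xyz": [0,0,68],"yaw": 0,"hand": 5},
    {"xyz": [0,0,88],"yaw": 0,"hand": 5},
    {"xyz": [0,0,98],"yaw": 0,"hand": 5},
    {"xyz": [0,0,102],"yaw": 0,"hand": 5},
    {"xyz": [0,0,103],"yaw": 0,"hand": 5},
    {"xyz": [0,0,103],"yaw": 0,"hand": 5},
    {"xyz": [0,0,103],"yaw": 0,"hand": 30},
    {"xyz": [0,0,103],"yaw": 0,"hand": 55},
    {"xyz": [0,0,103],"yaw": 0,"hand": 70},
    {"xyz": [0,0,103],"yaw": 0,"hand": 70},
    {"xyz": [0,0,103],"yaw": 0,"hand": 70},
    {"xyz": [0,0,80],"yaw": 0,"hand": 70},
    {"xyz": [0,0,45],"yaw": 0,"hand": 85},
    {"xyz": [0,0,8],"yaw": 0,"hand": 85},
    {"xyz": [0,0,0],"yaw": 0,"hand": 85},
    {"xyz": [0,0,0],"yaw": 0,"hand": 85},
    {"xyz": [0,0,0],"yaw": 0,"hand": 85},
  ],
)

```text
time: 16.07
tcp_pos: [0.62, 0.1938, 0.3089]
orientation: [180.0, -0.0, 91.6]
force: [-0.3, -0.4, -0.9]
width: 0.085
grip_force: 0.0
```

Run:
```python
from h import *
c=capture("wrist"); cv2.imwrite("pics/w7.png",c["image"][:,:,::-1])
go(.437,.062,.295,116)
```

```text
t 16.1 shift [-126.8 -186.1   12.4] turn -24.4 | tcp [0.6196 0.1938 0.3074] yaw 91.6 w 0.0847
```

View pics/w7.png

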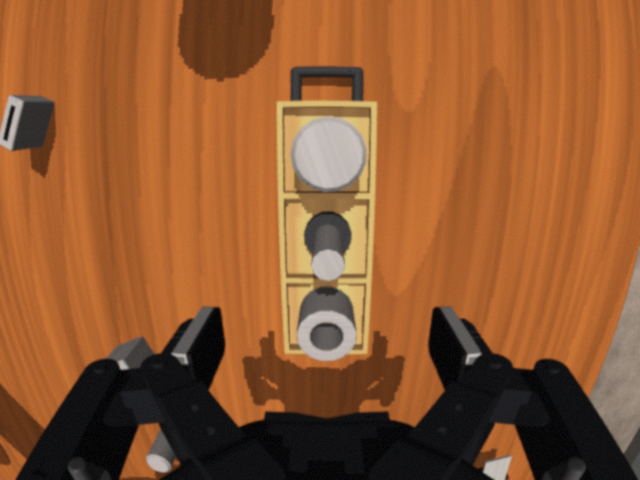

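The long tray is complete: anvil (328,155), setter (327,240) and collar (326,325) all stand in their pockets. Next I hover over the square block to measure its yaw.

>>> servo_tool(
  series=[
    {"xyz": [-15,-22,0],"yaw": -4,"hand": 85},
    {"xyz": [-37,-54,3],"yaw": -10,"hand": 85},
    {"xyz": [-60,-88,6],"yaw": -16,"hand": 85},
    {"xyz": [-83,-122,9],"yaw": -21,"hand": 85},
    {"xyz": [-106,-155,12],"yaw": -24.5,"hand": 85},
    {"xyz": [-122,-179,12],"yaw": -24.5,"hand": 85},
    {"xyz": [-127,-186,12],"yaw": -24.5,"hand": 85},
    {"xyz": [-127,-186,12],"yaw": -24.5,"hand": 85},
    {"xyz": [-127,-186,12],"yaw": -24.5,"hand": 85},
    {"xyz": [-127,-186,12],"yaw": -24.5,"hand": 85},
  ],
)

```text
time: 16.95
tcp_pos: [0.4388, 0.0621, 0.2965]
orientation: [180.0, -0.0, 116.0]
force: [0.4, -0.2, 0.4]
width: 0.0847
grip_force: 0.0
```

Run:
```python
from h import *
c=capture("wrist"); cv2.imwrite("pics/w8.png",c["image"][:,:,::-1])
H,S,V=hsv(c)
for b in blobs((S<60)&(V>150),300,20000):
    r=cv2.minAreaRect(b); q=np.array([wplane(c,p,.044) for p in cv2.boxPoints(r)])
    print(np.round(r[0],0),q.mean(0).round(4),[(np.linalg.norm(d[:2]).round(4),np.degrees(np.arctan2(d[1],d[0])).round(1)) for d in(q[1]-q[0],q[2]-q[1])])
go(.437,.062,.187,116)
```

```text
[579. 280.] [0.6247 0.1287 0.044 ] [(np.float64(0.0414), np.float64(95.7)), (np.float64(0.042), np.float64(7.0))]
[325. 253.] [0.437  0.0625 0.044 ] [(np.float64(0.0382), np.float64(26.0)), (np.float64(0.0388), np.float64(-62.5))]
[634. 133.] [0.6077 0.2519 0.044 ] [(np.float64(0.0113), np.float64(36.2)), (np.float64(0.0408), np.float64(-58.8))]
t 17.0 shift [  0.6  -1.8 109.5] turn 0.1 | tcp [0.4389 0.0622 0.2965] yaw 116.1 w 0.0853
```

View pics/w8.png

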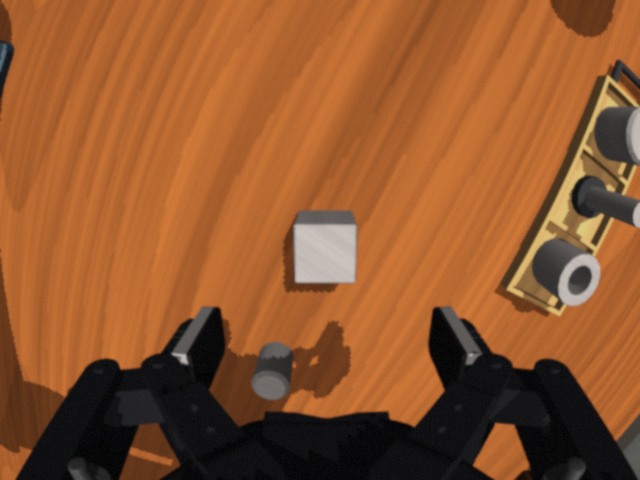

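The square block lies aligned with the fingers at (325,253). The small anvil at (272,370) is well clear of the finger path.

>>> servo_tool(
  series=[
    {"xyz": [0,-2,35],"yaw": 0,"hand": 85},
    {"xyz": [0,-2,70],"yaw": 0,"hand": 85},
    {"xyz": [0,-2,95],"yaw": 0,"hand": 85},
    {"xyz": [0,-2,107],"yaw": 0,"hand": 85},
    {"xyz": [0,-2,109],"yaw": 0,"hand": 85},
    {"xyz": [0,-2,109],"yaw": 0,"hand": 85},
    {"xyz": [0,-2,109],"yaw": 0,"hand": 20},
    {"xyz": [0,-2,109],"yaw": 0,"hand": 20},
    {"xyz": [0,-2,109],"yaw": 0,"hand": 20},
    {"xyz": [0,-2,109],"yaw": 0,"hand": 20},
    {"xyz": [0,-2,109],"yaw": 0,"hand": 20},
    {"xyz": [0,-2,109],"yaw": 0,"hand": 20},
    {"xyz": [0,-2,109],"yaw": 0,"hand": 20},
    {"xyz": [0,-2,109],"yaw": 0,"hand": 20},
  ],
)

```text
time: 18.17
tcp_pos: [0.4367, 0.061, 0.189]
orientation: [179.8, 0.1, 116.0]
force: [1.0, 1.0, 6.0]
width: 0.0388
grip_force: 60.8
```

Run:
```python
from h import *
print(status.observe()["grip_force"]);go(.602,-.158,.295,85)
```

```text
60.82740068435669
t 18.2 shift [-269.3   52.4 -106. ] turn 31.0 | tcp [0.4367 0.061  0.189 ] yaw 116.0 w 0.0388
```

>>> servo_tool(
  series=[
    {"xyz": [0,0,-30],"yaw": 0,"hand": 20},
    {"xyz": [0,0,-70],"yaw": 0,"hand": 20},
    {"xyz": [0,0,-106],"yaw": 0,"hand": 20},
    {"xyz": [-20,4,-106],"yaw": 2,"hand": 20},
    {"xyz": [-50,10,-106],"yaw": 6,"hand": 20},
    {"xyz": [-80,16,-106],"yaw": 10,"hand": 20},
    {"xyz": [-110,22,-106],"yaw": 14,"hand": 20},
    {"xyz": [-140,28,-106],"yaw": 18,"hand": 20},
    {"xyz": [-170,33,-106],"yaw": 22,"hand": 20},
    {"xyz": [-200,39,-106],"yaw": 26,"hand": 20},
    {"xyz": [-230,45,-106],"yaw": 30,"hand": 20},
    {"xyz": [-255,50,-106],"yaw": 31,"hand": 20},
    {"xyz": [-266,52,-106],"yaw": 31,"hand": 20},
    {"xyz": [-269,52,-106],"yaw": 31,"hand": 20},
    {"xyz": [-269,52,-106],"yaw": 31,"hand": 20},
    {"xyz": [-269,52,-106],"yaw": 31,"hand": 20},
    {"xyz": [-269,52,-106],"yaw": 31,"hand": 20},
  ],
)

```text
time: 19.58
tcp_pos: [0.5999, -0.1567, 0.2934]
orientation: [-179.9, -0.1, 85.1]
force: [-0.4, -0.3, -5.7]
width: 0.0392
grip_force: 64.0
```

Run:
```python
from h import *
c=capture("wrist"); cv2.imwrite("pics/w9.png",c["image"][:,:,::-1])
go(.602,-.158,.193,85)
print([wplane(c,p,.014).round(4) for p in ((278,168),(384,168))])
```

```text
t 19.6 shift [ -1.2   2.1 100.7] turn 0.1 | tcp [ 0.6    -0.1566  0.2937] yaw 85.1 w 0.0393
[array([ 0.5703, -0.1016,  0.014 ]), array([ 0.6413, -0.1075,  0.014 ])]
```

View pics/w9.png

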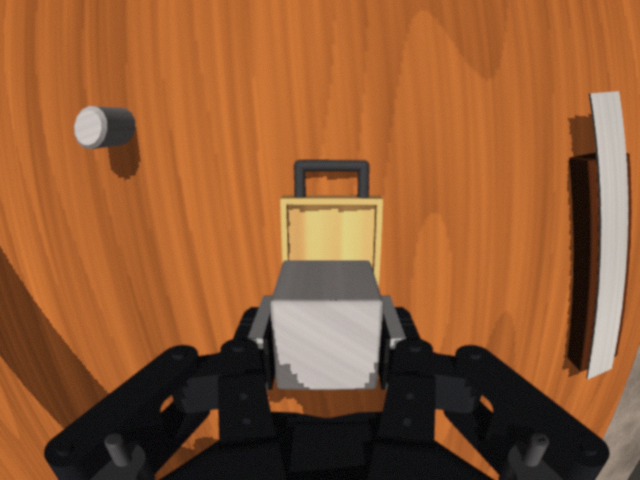

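The square block at (327,325) is aligned over the loop pocket. The tray's midline is at u≈332, so I add 2 mm toward tool +y.

>>> servo_tool(
  series=[
    {"xyz": [-1,2,35],"yaw": 0,"hand": 20},
    {"xyz": [-1,2,65],"yaw": 0,"hand": 20},
    {"xyz": [-1,2,85],"yaw": 0,"hand": 20},
    {"xyz": [-1,2,95],"yaw": 0,"hand": 20},
    {"xyz": [-1,2,99],"yaw": 0,"hand": 20},
    {"xyz": [-1,2,101.5],"yaw": 0,"hand": 20},
    {"xyz": [-1,2,101.5],"yaw": 0,"hand": 20},
    {"xyz": [-1,2,101.5],"yaw": 0,"hand": 50},
    {"xyz": [-1,2,101.5],"yaw": 0,"hand": 75},
    {"xyz": [-1,2,101.5],"yaw": 0,"hand": 75},
    {"xyz": [-1,2,101.5],"yaw": 0,"hand": 75},
    {"xyz": [-1,2,101.5],"yaw": 0,"hand": 75},
    {"xyz": [-1,2,80],"yaw": 0,"hand": 75},
    {"xyz": [-1,2,45],"yaw": 0,"hand": 85},
    {"xyz": [-1,2,5],"yaw": 0,"hand": 85},
    {"xyz": [-1,2,0],"yaw": 0,"hand": 85},
    {"xyz": [-1,2,0],"yaw": 0,"hand": 85},
    {"xyz": [-1,2,0],"yaw": 0,"hand": 85},
  ],
)

```text
time: 21.13
tcp_pos: [0.6025, -0.1591, 0.294]
orientation: [179.9, 0.0, 85.0]
force: [-0.1, -0.0, -0.5]
width: 0.0853
grip_force: 0.0
```

Run:
```python
from h import *
c=capture("wrist"); cv2.imwrite("pics/w10.png",c["image"][:,:,::-1])
H,S,V=hsv(c)
for b in blobs((S<60)&(V>150),300,20000):
    r=cv2.minAreaRect(b); print(np.round(r[0],0),wplane(c,r[0],.048).round(4))
go(.356,.297,.31,66)
```

```text
[327. 256.] [ 0.6021 -0.1574  0.048 ]
[ 84. 122.] [ 0.4502 -0.0526  0.048 ]
[605. 232.] [ 0.8102 -0.1583  0.048 ]
t 21.2 shift [ 432.9 -284.5  -17.4] turn 19.0 | tcp [ 0.6021 -0.1589  0.2926] yaw 85.0 w 0.0851
```

View pics/w10.png

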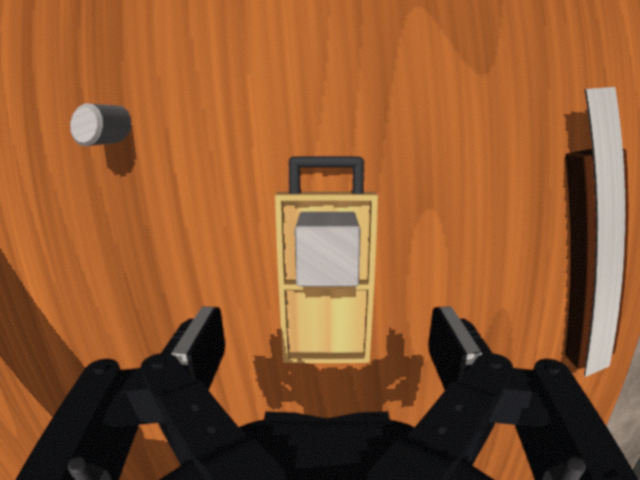

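The square block stands in the loop pocket, its top at (328,255) measuring (0.602, -0.157). The other pocket, at (326,325), is free. Now the slot punch.

>>> servo_tool(
  series=[
    {"xyz": [17,-11,-5],"yaw": 1,"hand": 85},
    {"xyz": [48,-31,-15],"yaw": 3,"hand": 85},
    {"xyz": [80,-52,-17],"yaw": 5,"hand": 85},
    {"xyz": [112,-73,-17],"yaw": 7,"hand": 85},
    {"xyz": [144,-94,-17],"yaw": 9,"hand": 85},
    {"xyz": [176,-115,-17],"yaw": 11,"hand": 85},
    {"xyz": [208,-136,-17],"yaw": 13,"hand": 85},
    {"xyz": [240,-157,-17],"yaw": 15,"hand": 85},
    {"xyz": [272,-178,-17],"yaw": 17,"hand": 85},
    {"xyz": [304,-199,-17],"yaw": 19,"hand": 85},
    {"xyz": [336,-220,-17],"yaw": 19,"hand": 85},
    {"xyz": [368,-241,-17],"yaw": 19,"hand": 85},
    {"xyz": [398,-261,-17],"yaw": 19,"hand": 85},
    {"xyz": [420,-276,-17],"yaw": 19,"hand": 85},
    {"xyz": [431,-283,-17],"yaw": 19,"hand": 85},
    {"xyz": [433,-284,-17],"yaw": 19,"hand": 85},
    {"xyz": [433,-284,-17],"yaw": 19,"hand": 85},
    {"xyz": [433,-284,-17],"yaw": 19,"hand": 85},
  ],
)

```text
time: 22.68
tcp_pos: [0.357, 0.2963, 0.3097]
orientation: [-179.9, 0.1, 66.1]
force: [-0.4, 0.3, -0.5]
width: 0.085
grip_force: 0.0
```

Run:
```python
from h import *
c=capture("wrist"); cv2.imwrite("pics/w11.png",c["image"][:,:,::-1])
H,S,V=hsv(c)
for b in blobs((S<60)&(V>150),300,20000):
    r=cv2.minAreaRect(b); q=np.array([wplane(c,p,.044) for p in cv2.boxPoints(r)])
    print(np.round(r[0],0),q.mean(0).round(4),[(np.linalg.norm(d[:2]).round(4),np.degrees(np.arctan2(d[1],d[0])).round(1)) for d in(q[1]-q[0],q[2]-q[1])])
go(.356,.297,.187,66)
```

```text
[330. 248.] [0.3569 0.2945 0.044 ] [(np.float64(0.0201), np.float64(-23.9)), (np.float64(0.0428), np.float64(-113.0))]
[630. 164.] [0.6099 0.2601 0.044 ] [(np.float64(0.022), np.float64(-16.1)), (np.float64(0.0446), np.float64(-104.7))]
t 22.7 shift [  0.3  -1.6 122.9] turn 0.0 | tcp [0.3573 0.2961 0.3099] yaw 66.0 w 0.0849
```

View pics/w11.png

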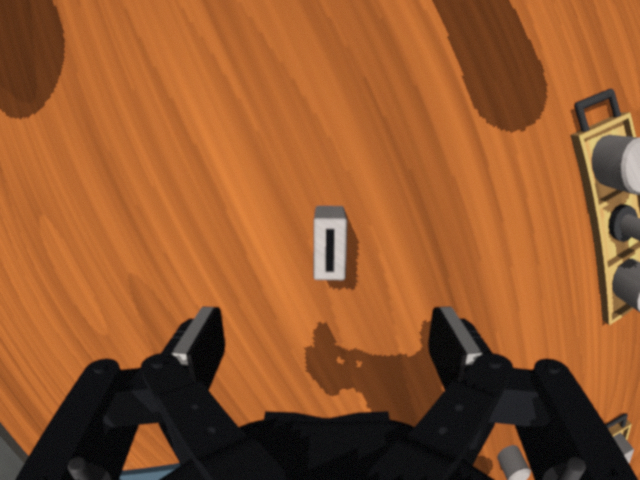

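The slot punch at (330,248) is aligned with the tool, its measured long axis about 67° and its narrow side along the closing line.

>>> servo_tool(
  series=[
    {"xyz": [-2,0,35],"yaw": 0,"hand": 85},
    {"xyz": [-2,0,75],"yaw": 0,"hand": 85},
    {"xyz": [-2,0,103],"yaw": 0,"hand": 85},
    {"xyz": [-2,0,117],"yaw": 0,"hand": 85},
    {"xyz": [-2,0,121],"yaw": 0,"hand": 85},
    {"xyz": [-2,0,121],"yaw": 0,"hand": 85},
    {"xyz": [-2,0,121],"yaw": 0,"hand": 45},
    {"xyz": [-2,0,121],"yaw": 0,"hand": 5},
    {"xyz": [-2,0,121],"yaw": 0,"hand": 5},
    {"xyz": [-2,0,121],"yaw": 0,"hand": 5},
    {"xyz": [-2,0,121],"yaw": 0,"hand": 5},
    {"xyz": [-2,0,121],"yaw": 0,"hand": 5},
    {"xyz": [-2,0,121],"yaw": 0,"hand": 5},
    {"xyz": [-2,0,121],"yaw": 0,"hand": 5},
    {"xyz": [-2,0,121],"yaw": 0,"hand": 5},
    {"xyz": [-2,0,121],"yaw": 0,"hand": 5},
  ],
)

```text
time: 24.07
tcp_pos: [0.3566, 0.2952, 0.1907]
orientation: [179.9, -0.1, 66.1]
force: [0.5, -1.4, 5.0]
width: 0.0214
grip_force: 58.8
```

Run:
```python
from h import *
print(status.observe()["grip_force"]);go(.597,-.224,.295,85)
```

```text
58.82171630859375
t 24.1 shift [-377.1  430.3 -104.3] turn -18.9 | tcp [0.3566 0.2952 0.1907] yaw 66.1 w 0.0214
```

>>> servo_tool(
  series=[
    {"xyz": [0,0,-30],"yaw": 0,"hand": 5},
    {"xyz": [0,0,-70],"yaw": 0,"hand": 5},
    {"xyz": [0,0,-104],"yaw": 0,"hand": 5},
    {"xyz": [-13,15,-104],"yaw": 0,"hand": 5},
    {"xyz": [-38,43,-104],"yaw": -1,"hand": 5},
    {"xyz": [-64,73,-104],"yaw": -3,"hand": 5},
    {"xyz": [-90,103,-104],"yaw": -5,"hand": 5},
    {"xyz": [-116,132,-104],"yaw": -7,"hand": 5},
    {"xyz": [-142,162,-104],"yaw": -9,"hand": 5},
    {"xyz": [-168,192,-104],"yaw": -11,"hand": 5},
    {"xyz": [-194,221,-104],"yaw": -13,"hand": 5},
    {"xyz": [-220,251,-104],"yaw": -15,"hand": 5},
    {"xyz": [-246,281,-104],"yaw": -17,"hand": 5},
    {"xyz": [-272,310,-104],"yaw": -19,"hand": 5},
    {"xyz": [-298,340,-104],"yaw": -19,"hand": 5},
    {"xyz": [-324,370,-104],"yaw": -19,"hand": 5},
    {"xyz": [-348,397,-104],"yaw": -19,"hand": 5},
    {"xyz": [-366,418,-104],"yaw": -19,"hand": 5},
    {"xyz": [-375,428,-104],"yaw": -19,"hand": 5},
    {"xyz": [-377,430,-104],"yaw": -19,"hand": 5},
  ],
)

```text
time: 25.73
tcp_pos: [0.5967, -0.227, 0.2928]
orientation: [-180.0, 0.0, 84.9]
force: [-0.0, 1.2, -2.8]
width: 0.0208
grip_force: 60.0
```

>>> servo_tool(
  series=[
    {"xyz": [0,0,0],"yaw": 0,"hand": 5},
    {"xyz": [0,0,0],"yaw": 0,"hand": 5},
    {"xyz": [0,0,0],"yaw": 0,"hand": 5},
  ],
)

```text
time: 25.98
tcp_pos: [0.5957, -0.2227, 0.2934]
orientation: [-179.9, -0.1, 85.1]
force: [0.5, 0.8, -2.9]
width: 0.0211
grip_force: 60.0
```

Run:
```python
from h import *
c=capture("wrist"); cv2.imwrite("pics/w12.png",c["image"][:,:,::-1])
go(.597,-.224,.1947,85)
```

```text
t 26.0 shift [-1.2  1.3 99. ] turn 0.1 | tcp [ 0.5958 -0.2227  0.2937] yaw 85.1 w 0.0211
```

View pics/w12.png

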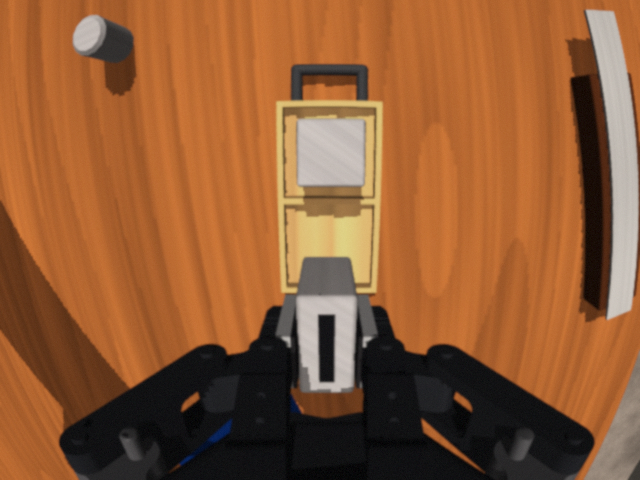

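The square block stands in its pocket at (331,152). The slot punch is held aligned at (327,330) over the other pocket, and the bin is well below-left. Lowering.

>>> servo_tool(
  series=[
    {"xyz": [-1,1,35],"yaw": 0,"hand": 5},
    {"xyz": [-1,1,65],"yaw": 0,"hand": 5},
    {"xyz": [-1,1,85],"yaw": 0,"hand": 5},
    {"xyz": [-1,1,94],"yaw": 0,"hand": 5},
    {"xyz": [-1,1,98],"yaw": 0,"hand": 5},
    {"xyz": [-1,1,100],"yaw": 0,"hand": 5},
    {"xyz": [-1,1,100],"yaw": 0,"hand": 5},
    {"xyz": [-1,1,100],"yaw": 0,"hand": 30},
    {"xyz": [-1,1,100],"yaw": 0,"hand": 55},
    {"xyz": [-1,1,100],"yaw": 0,"hand": 65},
    {"xyz": [-1,1,100],"yaw": 0,"hand": 65},
    {"xyz": [-1,1,100],"yaw": 0,"hand": 65},
    {"xyz": [-1,1,80],"yaw": 0,"hand": 65},
    {"xyz": [-1,1,45],"yaw": 0,"hand": 75},
    {"xyz": [-1,1,5],"yaw": 0,"hand": 85},
    {"xyz": [-1,1,-10],"yaw": 0,"hand": 85},
    {"xyz": [-1,1,-10],"yaw": 0,"hand": 85},
    {"xyz": [-1,1,-10],"yaw": 0,"hand": 85},
  ],
)

```text
time: 27.53
tcp_pos: [0.5973, -0.2253, 0.3051]
orientation: [179.8, 0.1, 85.0]
force: [-0.5, 0.2, -0.4]
width: 0.0853
grip_force: 0.0
```

Run:
```python
from h import *
a=capture("wrist")["image"]; b=capture("scene")["image"][150:390,160:480]
im=np.hstack([cv2.resize(a,(400,300)),cv2.resize(b,(400,300))]); cv2.imwrite("pics/fin.png",im[:,:,::-1])
c=capture("wrist");H,S,V=hsv(c)
for b in blobs((S<60)&(V>150),300,20000):
    r=cv2.minAreaRect(b); print(np.round(r[0],0),wplane(c,r[0],.048).round(4))
```

```text
[330. 254.] [ 0.5969 -0.2246  0.048 ]
[328. 148.] [ 0.6018 -0.1586  0.048 ]
[93. 33.] [ 0.4499 -0.0542  0.048 ]
[610. 159.] [ 0.81   -0.1705  0.048 ]
```

View pics/fin.png

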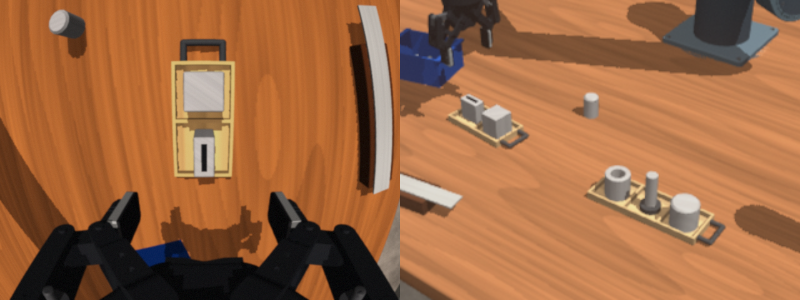

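All five pieces stand upright in their pockets: slot punch at (203,155) and square at (205,90) on the left half, collar, setter and anvil at (618–685, 180–212) on the right. The small anvil is untouched at (592,105). Handing in.

```bash
python3 -c "
from rig import job
print(job.sign_off())"
```

```text
the job is handed in; nothing more can be done
None
```

Both kits are made up and the job is handed in at about 28 s: the final pictures show all five pieces upright and released in their named pockets, and the small anvil, bin and tumbler were not touched. The hand-in returned no verdict.

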